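Clear, line up, load and start the tin carousel

TASK

Get the carousel ready for the next run: first clear away the two brown jars that were left behind, one in the carousel's square tray and one beside the dial, by standing both in the teal crate. Then push the carousel round by the pegs on its rim until the square tray faces the pointer of the stand, and stand every small aluminium tin upright on the tray's floor, with the tray still at the pointer. Last of all, turn the dial until its white pointer is at the raised brass mark; do not tip the jars over, and leave the wire spools and the brush where they are.

Things in the scene. Friction and masses are not known exactly. Their poses are not given: they have to be found in the camera images.
- jar_a: straight-sided brown glass jar with a steel lid and a paper band, 60 mm across, 80 mm tall, about 0.3 kg, left standing in the square tray of the carousel; origin: centre of its underside, z up
- jar_b: a second jar just like it, left standing on the drive box close beside the dial; origin: centre of its underside, z up
- crate: open teal plastic crate fixed to the bench, outside 120 x 220 x 50 mm (its x by y by height), walls and floor 5 mm; origin: centre of its underside; it has room for the two jars side by side along its y; it changes places with the drive box from start to start
- carousel: grey disc 330 mm across that turns both ways without end on its fixed stand, dragging with about 0.25 N m, and stays where it is left; its top is 39 mm above the bench. Origin: on the axis, 27 mm above the bench. On it: the square tray towards its -x, two round frosted bowls (92 mm across, 34 mm high) at 120 degrees either side of the tray, three steel pegs between them
- peg0 (a point): centre of the top of one of the three upright steel pegs on the rim to push by: 12 mm thick, 45 mm high above the disc (top 84 mm above the bench), 150 mm from the axis, 60 degrees counter-clockwise of the tray
- peg1 (a point): top of the peg opposite the tray
- peg2 (a point): top of the third peg, 60 degrees clockwise of the tray
- stand: the carousel's fixed stand; origin: on the carousel's axis at bench height. Its aluminium pointer is a tongue that comes out from under the disc towards its -x (robot side), 22 mm wide, and turns up as an 8 mm wide nib 36 mm high, 192 mm from the axis
- tray (a point): centre of the inner floor of the square tray on the carousel, 43 mm above the bench and 80 mm from the axis; turns with the carousel, its x axis lies along the line from the axis through the tray (x points back to the axis). The tray is 132 mm square outside, 124 mm inside, its walls 4 mm thick and 16 mm high above the inner floor; it takes four tins, two by two
- tray_mark (a point): point on the carousel's disc in the middle of the tray's outer side, 160 mm from the axis
- front_mark (a point): fixed point above the pointer, 160 mm from the axis: the tray faces front when tray_mark lies over it
- dial_grip (a point): on the dial's axis, 22 mm above the dial's underside and 10 mm below the top of its grip bar: black dial, a disc 52 mm across, 8 mm thick, with a grip bar 50 mm long, 12 mm wide, 24 mm high on it; its x axis lies along the bar, its -x end is the pointer with a white stripe. Top of the bar 84 mm above the bench
- dial (a joint): angle of the dial, grows clockwise seen from above, range 0 to 5.0; 0: the white pointer looks towards the -x side of the drive box; 2.4: pointer at the raised brass mark. Turns with 0.04 N m and stays where it is left
- dial_pointer (a point): tip of the dial's white pointer, 27 mm from its axis
- dial_mark (a point): the raised brass mark on the scale of the drive box, this point 27 mm from the dial's axis: the pointer is set when it lies over it
- drive_box: white drive box fixed to the bench, 120 x 170 x 50 mm (x, y, height), the dial on its top 40 mm to its -y side, a scale of white ticks around it; origin: centre of its underside
- tin0: small plain aluminium tin with a lid, 34 mm across, 46 mm tall, 80 g, heavy at the bottom, standing among other things on the bench; origin: centre of its underside, z up. Two to four of the tins are there from start to start
- tin1: small plain aluminium tin with a lid, 34 mm across, 46 mm tall, 80 g, heavy at the bottom, standing among other things on the bench; origin: centre of its underside, z up. Two to four of the tins are there from start to start
- tin2: small plain aluminium tin with a lid, 34 mm across, 46 mm tall, 80 g, heavy at the bottom, standing among other things on the bench; origin: centre of its underside, z up. Two to four of the tins are there from start to start
- tin3: small plain aluminium tin with a lid, 34 mm across, 46 mm tall, 80 g, heavy at the bottom, standing among other things on the bench; origin: centre of its underside, z up. Two to four of the tins are there from start to start
- spool0: spool of copper wire with wooden flanges, 46 mm across, 34 mm tall, standing among the tins; not to be moved; origin: centre of its underside
- spool1: another such spool, not to be moved; origin: centre of its underside
- brush: flat brush with a wooden handle lying on the bench near the robot, about 200 mm long; not to be moved

How it is judged:
By the outcome, as a careful person would: the job done as asked, in the order asked, and still so for the second after the job is handed in, with the robot touching nothing.
Of tin0, tin1, tin2, tin3 only 2 to 4 are there at a start; the rules pass over those that are not, and their reading is None.
At some moment in a run one of tin0, tin1, tin2, tin3 may be knocked a few centimetres aside while the robot is not near it.
It also fails if it takes over 210 s, if anything falls off the work surface, if the arm or the gripper's body presses on something with over 40 N, if the wrist force passes 120 N, or if a joint passes its speed limit or range.

ROBOT

A 6-joint arm with a two-finger parallel gripper is mounted at the origin on the work surface. World frame = base frame: x ahead of the robot, y to its left, z up, the work surface at z = 0. Lengths are in m, angles in rad, forces in N, time in s.
With the tool pointing down it reaches from about 0.325 to 0.9 m from the base axis. Payload 6.1 kg.
Tool frame: the origin (TCP) lies midway between the tips of the shut fingers; the grasp point (between the pads) lies 19 mm behind it; x points along the fingers, z is the direction in which the jaws open and shut, and the axes are right-handed (so a half turn about x gives the same grasp; the last joint's range is limited). The gripper opens to 85 mm and grips with 20 to 120 N. Pads are 22 mm wide; open, the fingers measure 114 mm over their backs; the gripper's body (76 mm by 85 mm) begins 54 mm behind the grasp point. The pads swing forward as they close: fully open they stand 13 mm farther back than shut.
Start: joints at [-1.288, 0.22, 1.526, -0, 1.395, -0.126], TCP at [0.248, -0.573, 0.231] pointing down, gripper open.
Joint ranges: [-2.98, 2.98], [-0.91, 2.08], [0.09, 2.57], [-1.24, 4.39], [0.2, 2.65], [-2.68, 2.68]. Speed limits (rad/s): [2.57, 2.57, 3.01, 3.14, 3.14, 3.14].

INTERFACE

Orientations are given as a unit quaternion [w, x, y, z].
In Python, from workcell import arm gives the robot as it stands. The module is installed in compiled form; this text tells all that it offers.
- The arm moves only by the tool step_arm, never from a script. Its argument "plan" is one flat list of numbers, 4 for each row, row after row: the shift along the tool's x, y, z in cm, then the turn about the tool's x in degrees. A call has 1 to 5 rows; each row shifts and turns the commanded pose from where the row before left it, along the tool's axes as they then stand; what a row does not reach is not made up. A row lasts 1/8 s, in which the tool goes at most 62.5 mm and 10.7 degrees, less where a joint would pass 70% of its speed; a pose out of reach is approached as far as the arm can. A call with a gripper value outside its range is refused whole. "jaw" is the gripper command: -1 is shut, 1 is fully open, values between are in proportion, set as the call begins (left out, the last holds). The fingers move at their own pace and stop on an object; the grip force is fixed at half the most. Time passes only in rows, so rows that do not move let the fingers close. It gives the time, the measured TCP pose, the force and the opening at its end, in the units of the state.
- arm.get_obs(): the state, without advancing time (a new reading comes with each control period).
- arm.camera(name): name is "scene" or "top" or "wrist"; returns the picture (400x640x3 uint8, red, green, blue); there is no depth.
- arm.camera_info(name): a dict with "fx", "fy", "cx", "cy" (pixels), "pose" (4x4, takes a point from camera to world coordinates). Camera axes: x right, y down, z forward; pixel columns grow to the right and rows downward; lengths in m; the calibration is good to about 2 mm. A picture is of the moment at which its call begins: read the wrist's pose just before it. camera_info takes no time and is no camera call; for the wrist camera it gives the pose at the moment of the call.
- arm.finish_job(): hands the job in, once; it reports no verdict.
The state is a dict: "time_s": time; "q": joint angles; "qd": joint speeds; "joint_torque": joint torques, N m; "ee_pos": TCP position; "ee_rot": TCP orientation; "contact_force": force on the tool from outside, world axes, zero at the start; "torque": the same for the moment, N m; "width": opening from 0.0 (shut) to 1.0 (fully open).
Only numpy, scipy, OpenCV 4.12 (cv2) and the standard library are available. Lean on these libraries where they do the work, as an engineer would, in place of code of your own. Each camera call takes 0.05 s, during which the arm holds its last target. There are 200 camera calls.

## Working session

There is one attempt and no reset: what is moved stays moved. The work goes in short steps, Python scripts to look and compute and a tool call to move; the robot and the scene stay as the last step left them, time stands still between calls to the robot, and variables do not carry over. Pictures are saved under pics/ and viewed, about 12 in all and at most 16, crops included, and the job is handed in when it is done.

Besides the shell and the picture viewer there is one more tool, called after "Request:" as name(argument=value, ...) on one line, values as JSON. step_arm: Moves the arm, as the interface text tells. Its arguments: {"type":"object","properties":{"plan":{"type":"array","items":{"type":"number"}},"jaw":{"type":"number"}},"required":["plan"]}

```bash
mkdir -p pics
cat > h.py <<'E'
from workcell import arm
import numpy as np, cv2
from scipy.spatial.transform import Rotation as R
def snap(n,f,crop=None,s=1):
    im=arm.camera(n); cv2.imwrite('pics/full_'+f+'.png',im[:,:,::-1])
    if crop: im=im[crop[1]:crop[3],crop[0]:crop[2]]
    cv2.imwrite('pics/'+f+'.png',cv2.resize(im[:,:,::-1],None,fx=s,fy=s,interpolation=2))
    return im
def ray(n,u,v,z,info=None):
    i=info or arm.camera_info(n); P=np.array(i['pose'])
    d=P[:3,:3]@np.array([(u-i['cx'])/i['fx'],(v-i['cy'])/i['fy'],1]); o=P[:3,3]
    return o+d*(z-o[2])/d[2]
def proj(n,p):
    i=arm.camera_info(n); P=np.array(i['pose']); c=P[:3,:3].T@(np.array(p)-P[:3,3])
    return i['fx']*c[0]/c[2]+i['cx'], i['fy']*c[1]/c[2]+i['cy']
def rot():
    o=arm.get_obs(); q=o['ee_rot']; return np.array(o['ee_pos']),R.from_quat([q[1],q[2],q[3],q[0]]).as_matrix()
def to(p):
    "shift in tool axes (cm) to bring TCP to p"
    e,M=rot(); return np.round(M.T@(np.array(p)-e)*100,2)
E
python3 - <<'E'
from h import *
np.set_printoptions(precision=3,suppress=True)
snap('top','top0',s=1.25); snap('scene','sc0',s=1.25)
e,M=rot(); print(e,M)
for n in('top','scene'):
    i=arm.camera_info(n); print(n,i['fx'],i['cx'],i['cy'],np.array(i['pose']))
E
```

```text
[ 0.248 -0.573  0.23 ] [[-0.001  0.918  0.398]
 [ 0.002  0.398 -0.918]
 [-1.     0.    -0.002]]
top 387.2561489960812 323.06703260915754 200.19125536728563 [[ 0.024 -0.999  0.049  0.455]
 [-0.999 -0.025 -0.023 -0.044]
 [ 0.024 -0.048 -0.999  1.   ]
 [ 0.     0.     0.     1.   ]]
scene 457.6440144200856 314.6514487731892 201.90478164984128 [[ 0.859  0.308 -0.408  1.087]
 [ 0.511 -0.52   0.684 -1.013]
 [-0.001 -0.797 -0.604  0.92 ]
 [ 0.     0.     0.     1.   ]]
```

View pics/top0.png

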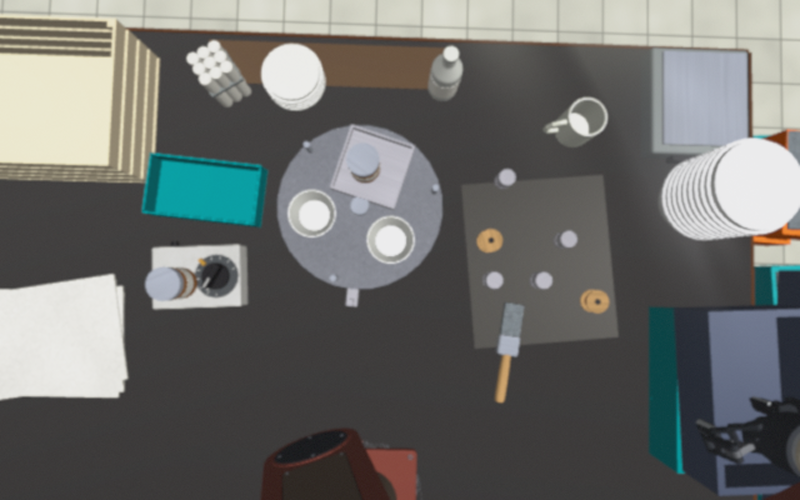

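View pics/sc0.png

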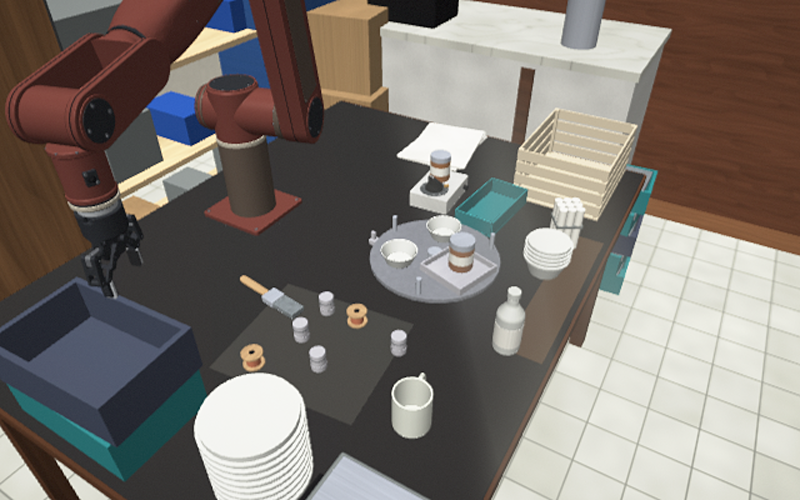

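The top view shows four tins (506,178), (568,239), (494,281) and (543,281), and spools at (490,240) and (595,301). The jars are at (363,162) in the tray and (165,284) beside the dial, with the crate at about (205,190). The tray faces away from the pointer (352,297), rotated past 150°.

Run:
```python
from h import *
np.set_printoptions(precision=3,suppress=True)
im=cv2.imread('pics/full_top0.png')
c=im[90:260,105:365]; cv2.imwrite('pics/z0.png',cv2.resize(c,None,fx=3,fy=3,interpolation=2))
pts=dict(jar_a=(362,160,.123),jar_b=(164,283,.13),tinA=(506,176,.046),tinB=(568,238,.046),tinC=(494,280,.046),tinD=(543,280,.046),sp0=(490,239,.034),sp1=(596,301,.034),axis=(360,206,.039),nib=(352,292,.036),p_ul=(307,146,.084),p_r=(435,188,.084),p_bl=(333,278,.084),
 crTL=(149,153,.05),crTR=(267,165,.05),crBL=(142,213,.05),crBR=(262,227,.05),dial=(217,276,.084))
for k,(u,v,z) in pts.items(): 
    p=ray('top',u/1.25,v/1.25,z); print(k,p, 'r',np.hypot(p[0],p[1]))
i=arm.camera_info('wrist'); print(i['fx'],i['cx'],i['cy']); e,M=rot(); P=np.array(i['pose']); print(M.T@(P[:3,3]-e)); print(M.T@P[:3,:3])
```

```text
jar_a [0.661 0.016 0.123] r 0.6609455521860856
jar_b [0.428 0.36  0.13 ] r 0.5593147465906299
tinA [ 0.655 -0.267  0.046] r 0.7073803353381013
tinB [ 0.534 -0.393  0.046] r 0.6629786804044003
tinC [ 0.447 -0.246  0.046] r 0.5101803163776926
tinD [ 0.449 -0.344  0.046] r 0.5655748963818578
sp0 [ 0.529 -0.239  0.034] r 0.5805054011869236
sp1 [ 0.41  -0.455  0.034] r 0.6121768060004543
axis [0.588 0.023 0.039] r 0.5882178564250119
nib [0.416 0.034 0.036] r 0.41785065065939203
p_ul [0.694 0.124 0.084] r 0.7047319648145961
p_r [ 0.62  -0.122  0.084] r 0.6319349132368087
p_bl [0.444 0.067 0.084] r 0.4488113416566636
crTL [0.679 0.438 0.05 ] r 0.8082326812766322
crTR [0.662 0.207 0.05 ] r 0.6940735045939433
crBL [0.561 0.445 0.05 ] r 0.7163321464715374
crBR [0.54  0.212 0.05 ] r 0.5799957738543781
dial [0.442 0.283 0.084] r 0.5254072288458651
285.62385492338103 320.7340334643939 200.00541337918173
[-0.143  0.074  0.   ]
[[-0.    -0.291  0.957]
 [-0.    -0.957 -0.291]
 [ 1.    -0.     0.   ]]
```

View pics/z0.png

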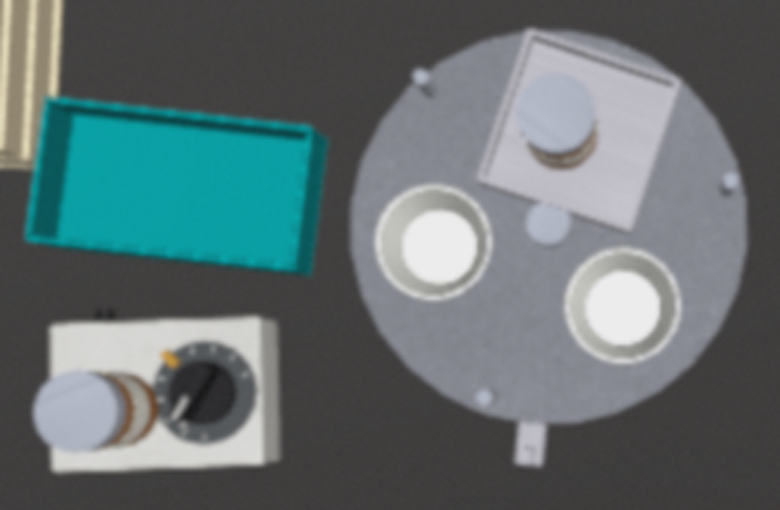

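Request:
step_arm(plan=[-0.5,0,0,-10.5,-0.5,0,0,-10.5,-0.5,0,0,-10.5,-0.5,0,0,-10.5,0,0,0,-10.5], jaw=1)

```text
time_s: 0.72
ee_pos: [0.2484, -0.5735, 0.2513]
ee_rot: [0.702, 0.085, 0.702, -0.084]
contact_force: [0.3, -0.6, -0.5]
width: 0.998
```

Request:
step_arm(plan=[0,0,0,-10.5,0,0,0,-3.6,0,0,0,0])

```text
time_s: 1.1
ee_pos: [0.2483, -0.5732, 0.2507]
ee_rot: [0.707, 0.0, 0.707, 0.0]
contact_force: [-1.4, -0.1, -0.1]
width: 1.001
```

Run:
```python
from h import *
np.set_printoptions(precision=3,suppress=True)
e,M=rot(); print(e,M); o=arm.get_obs(); print(o['q'],o['time_s']); print(to([.661,.016,.25]))
```

```text
[ 0.248 -0.573  0.251] [[-0.     0.     1.   ]
 [ 0.001  1.    -0.   ]
 [-1.     0.001 -0.   ]]
[-1.288  0.209  1.504  0.     1.43  -1.288] 1.1
[ 0.12 58.93 41.25]
```

Request:
step_arm(plan=[0,4.2,2.95,0,0,4.2,2.95,0,0,4.2,2.95,0,0,4.2,2.95,0,0,4.2,2.95,0])

```text
time_s: 1.72
ee_pos: [0.3965, -0.3619, 0.2512]
ee_rot: [0.707, 0.001, 0.707, -0.001]
contact_force: [0.1, -0.1, 0.2]
width: 0.998
```

Request:
step_arm(plan=[0,4.2,2.95,0,0,4.2,2.95,0,0,4.2,2.95,0,0,4.2,2.95,0,0,4.2,2.95,0])

```text
time_s: 2.35
ee_pos: [0.544, -0.1518, 0.2512]
ee_rot: [0.707, 0.0, 0.707, -0.0]
contact_force: [0.4, -0.1, 0.8]
width: 0.998
```

Request:
step_arm(plan=[0,4.2,2.95,0,0,4.2,2.95,0,0,4.2,2.95,0,0,4.2,2.95,0,0,0,0,0])

```text
time_s: 2.98
ee_pos: [0.6621, 0.0181, 0.2503]
ee_rot: [0.707, -0.001, 0.707, 0.001]
contact_force: [0.2, -0.5, 0.2]
width: 1.001
```

Run:
```python
from h import *
np.set_printoptions(precision=3,suppress=True)
print(to([.661,.016,.25])); snap('wrist','w1'); print(proj('wrist',[.661,.016,.123]),proj('wrist',[.586,.023,.039]))
```

```text
[ 0.03 -0.21 -0.11]
(np.float64(320.3807718138157), np.float64(192.35579416420484)) (np.float64(260.85362758101047), np.float64(169.11127804072683))
```

View pics/w1.png

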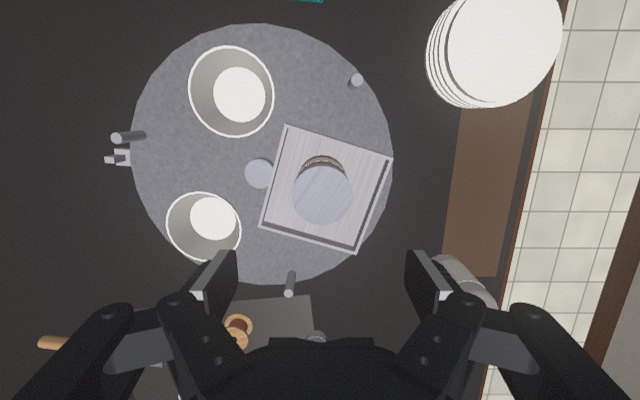

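Jar A's lid is at (322,194) in the wrist view, against a predicted (320,192), so the estimate is good. I'll grasp it.

Request:
step_arm(plan=[4,-0.2,-0.1,0,4,0,0,0,4,0,0,0,3,0,0,0,1.1,0,0,0])

```text
time_s: 3.65
ee_pos: [0.6581, 0.0116, 0.0878]
ee_rot: [0.706, 0.001, 0.709, -0.001]
contact_force: [0.2, 0.1, 0.2]
width: 1.0
```

Request:
step_arm(plan=[0,0,0,0,0,0,0,0,0,0,0,0,0,0,0,0,0,0,0,0], jaw=-1)

```text
time_s: 4.28
ee_pos: [0.6616, 0.0124, 0.0924]
ee_rot: [0.708, -0.0, 0.706, -0.0]
contact_force: [1.1, -2.1, 6.2]
width: 0.687
```

Request:
step_arm(plan=[0,0,0,0,0,0,0,0,0,0,0,0,-1,0,0,0,-2,0,0,0])

```text
time_s: 4.9
ee_pos: [0.6586, 0.013, 0.1193]
ee_rot: [0.706, 0.0, 0.709, 0.0]
contact_force: [0.3, -0.0, -3.2]
width: 0.685
```

Request:
step_arm(plan=[-3,0,0,0,-3,0,0,0,-3,0,0,0,0,4.5,-0.6,0,0,4.5,-0.6,0])

```text
time_s: 5.52
ee_pos: [0.6484, 0.1032, 0.2122]
ee_rot: [0.708, 0.001, 0.706, -0.0]
contact_force: [0.2, -0.6, -3.2]
width: 0.686
```

Request:
step_arm(plan=[0,4.5,-0.6,0,0,4.5,-0.6,0,0,4.5,-0.6,0,0,4.5,-0.6,0,0,4.5,-0.6,0])

```text
time_s: 6.15
ee_pos: [0.6176, 0.3292, 0.2114]
ee_rot: [0.707, -0.0, 0.707, 0.0]
contact_force: [1.3, 0.3, -3.0]
width: 0.682
```

Request:
step_arm(plan=[0,4.5,-0.6,0,0,0,0,0,0,0,0,0])

```text
time_s: 6.52
ee_pos: [0.6118, 0.3726, 0.2107]
ee_rot: [0.707, -0.001, 0.707, 0.0]
contact_force: [0.1, -0.0, -1.6]
width: 0.685
```

Run:
```python
from h import *
np.set_printoptions(precision=3,suppress=True)
print(to([.613,.377,.2])); snap('wrist','w2'); 
for p in ([.679,.438,.05],[.662,.207,.05],[.561,.445,.05],[.54,.212,.05],[.428,.36,.13],[.442,.283,.084]): print(np.round(proj('wrist',p)))
```

```text
[1.07 0.44 0.12]
[386. 121.]
[360. 311.]
[270. 114.]
[263. 308.]
[101. 221.]
[162. 272.]
```

View pics/w2.png

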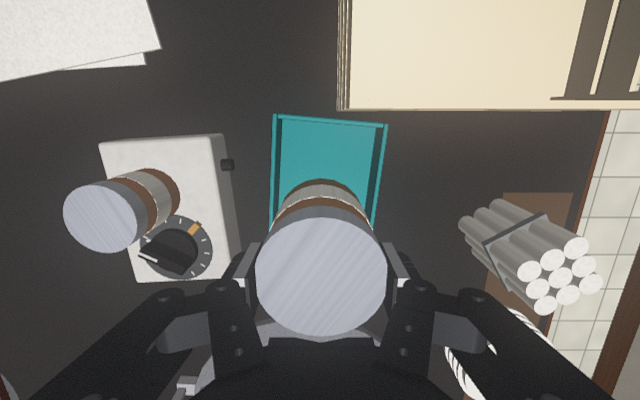

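Request:
step_arm(plan=[4,0.4,0.1,0,4,0,0,0,4,0,0,0,2.2,0,0,0,0,0,0,0])

```text
time_s: 7.2
ee_pos: [0.6121, 0.3751, 0.0663]
ee_rot: [0.706, -0.0, 0.708, -0.001]
contact_force: [0.8, 1.2, -2.6]
width: 0.685
```

Request:
step_arm(plan=[0.4,0,0,0,0.4,0,0,0,0.2,0,0,0,0.2,0,0,0])

```text
time_s: 7.7
ee_pos: [0.6133, 0.3768, 0.0567]
ee_rot: [0.707, -0.0, 0.707, 0.0]
contact_force: [0.2, 0.1, -3.7]
width: 0.687
```

Request:
step_arm(plan=[0.2,0,0,0,0.2,0,0,0,0,0,0,0])

```text
time_s: 8.07
ee_pos: [0.6132, 0.3768, 0.0544]
ee_rot: [0.707, -0.0, 0.707, 0.0]
contact_force: [-5.6, -2.3, 8.2]
width: 0.682
```

Request:
step_arm(plan=[0,0,0,0,0,0,0,0,0,0,0,0,-2,0,0,0,-4,0,0,0], jaw=0.8)

```text
time_s: 8.7
ee_pos: [0.6118, 0.376, 0.1115]
ee_rot: [0.706, -0.001, 0.708, -0.0]
contact_force: [-0.1, 0.6, 0.8]
width: 0.9
```

Request:
step_arm(plan=[-4,0,0,0,-4,0,0,0,0,-0.4,-4.6,0,0,-0.4,-4.6,0,0,-0.4,-4.6,0], jaw=1)

```text
time_s: 9.32
ee_pos: [0.4742, 0.3646, 0.1941]
ee_rot: [0.708, 0.0, 0.706, 0.0]
contact_force: [-0.3, 0.0, 0.8]
width: 1.005
```

Request:
step_arm(plan=[0,-0.3,-4.5,0,0,0,0,0,0,0,0,0])

```text
time_s: 9.7
ee_pos: [0.4311, 0.3621, 0.194]
ee_rot: [0.708, 0.0, 0.706, 0.001]
contact_force: [0.3, -0.8, 0.6]
width: 1.0
```

Run:
```python
from h import *
np.set_printoptions(precision=3,suppress=True)
print(to([.43,.362,.098])); snap('wrist','w3'); print(proj('wrist',[.43,.362,.13]),proj('wrist',[.442,.283,.084]))
```

```text
[ 9.6  -0.02 -0.14]
(np.float64(318.4038017591375), np.float64(214.0435497642859)) (np.float64(330.80227878198764), np.float64(272.8811935839729))
```

View pics/w3.png

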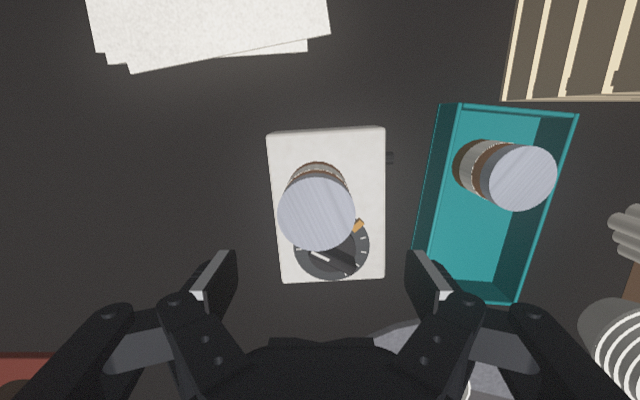

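Request:
step_arm(plan=[4,0,-0.1,0,3,0,0,0,2,0,0,0,0.6,0,0,0,0,0,0,0])

```text
time_s: 10.38
ee_pos: [0.4299, 0.3616, 0.0965]
ee_rot: [0.707, 0.0, 0.707, -0.0]
contact_force: [-0.1, -0.1, 0.5]
width: 1.001
```

Request:
step_arm(plan=[0,0,0,0,0,0,0,0,0,0,0,0,0,0,0,0,0,0,0,0], jaw=-1)

```text
time_s: 11.0
ee_pos: [0.4299, 0.3623, 0.0979]
ee_rot: [0.708, 0.0, 0.706, 0.001]
contact_force: [-0.2, 0.6, 5.8]
width: 0.689
```

Request:
step_arm(plan=[0,0,0,0,0,0,0,0,0,0,0,0,-1,0,0,0,-2,0,0,0])

```text
time_s: 11.62
ee_pos: [0.4278, 0.3608, 0.1254]
ee_rot: [0.706, -0.001, 0.708, -0.001]
contact_force: [0.1, -0.0, -3.4]
width: 0.685
```

Request:
step_arm(plan=[-3,0,0,0,-3,0,0,0,-2.5,0,0,0,0,-2.25,4.5,0,0,-2.25,4.5,0])

```text
time_s: 12.25
ee_pos: [0.5197, 0.3165, 0.212]
ee_rot: [0.707, -0.001, 0.707, 0.001]
contact_force: [0.3, 0.5, -3.4]
width: 0.687
```

Request:
step_arm(plan=[0,-2.25,4.5,0,0,-2.25,4.5,0,0,0,0,0,0,0,0,0])

```text
time_s: 12.75
ee_pos: [0.6084, 0.2715, 0.2105]
ee_rot: [0.706, -0.0, 0.708, -0.0]
contact_force: [0.5, 0.6, -3.0]
width: 0.682
```

Run:
```python
from h import *
print(to([.607,.272,.053]))
```

```text
[15.75  0.06 -0.11]
```

Request:
step_arm(plan=[4,0,-0.1,0,4,0,0,0,4,0,0,0,2.2,0,0,0,0,0,0,0])

```text
time_s: 13.38
ee_pos: [0.606, 0.2718, 0.0675]
ee_rot: [0.706, -0.001, 0.709, 0.0]
contact_force: [-0.2, -0.5, -3.5]
width: 0.692
```

Request:
step_arm(plan=[0.4,0,0,0,0.4,0,0,0,0.3,0,0,0,0.2,0,0,0,0,0,0,0])

```text
time_s: 14.0
ee_pos: [0.608, 0.2716, 0.0561]
ee_rot: [0.707, -0.0, 0.707, 0.0]
contact_force: [-0.4, -0.0, -2.8]
width: 0.684
```

Request:
step_arm(plan=[0.2,0,0,0,0.2,0,0,0,0,0,0,0])

```text
time_s: 14.38
ee_pos: [0.6083, 0.2716, 0.053]
ee_rot: [0.707, -0.0, 0.707, 0.0]
contact_force: [-2.7, -1.7, 2.9]
width: 0.686
```

Request:
step_arm(plan=[0,0,0,0,0,0,0,0,0,0,0,0,-2,0,0,0,-4,0,0,0], jaw=0.8)

```text
time_s: 15.0
ee_pos: [0.6068, 0.2712, 0.1119]
ee_rot: [0.706, -0.0, 0.708, -0.0]
contact_force: [0.6, 0.0, 0.2]
width: 0.9
```

Request:
step_arm(plan=[-5,0,0,0,-5,0,0,0,-4,0,0,0,0,-4.1,-3.3,0,0,-4.1,-3.3,0], jaw=-0.5)

```text
time_s: 15.62
ee_pos: [0.542, 0.1891, 0.2548]
ee_rot: [0.708, -0.0, 0.706, 0.001]
contact_force: [0.7, -0.6, 0.4]
width: 0.251
```

Request:
step_arm(plan=[0,-4.1,-3.3,0,0,-4.1,-3.3,0,0,-4.1,-3.3,0,0,0,0,-10.4,0,0,0,-10.4])

```text
time_s: 16.25
ee_pos: [0.4432, 0.066, 0.2543]
ee_rot: [0.696, -0.13, 0.694, 0.129]
contact_force: [-0.6, -0.0, 0.2]
width: 0.254
```

Request:
step_arm(plan=[0,0,0,-10.4,0,0,0,-10.4,0,0,0,-10.4,0,0,0,-10.4,0,0,0,-10.4])

```text
time_s: 16.88
ee_pos: [0.4435, 0.0666, 0.254]
ee_rot: [0.568, -0.422, 0.567, 0.421]
contact_force: [0.2, 0.2, 0.3]
width: 0.25
```

Request:
step_arm(plan=[0,0,0,0,0,0,0,0])

```text
time_s: 17.12
ee_pos: [0.4433, 0.0666, 0.2531]
ee_rot: [0.57, -0.419, 0.569, 0.418]
contact_force: [0.8, -0.8, 0.2]
width: 0.246
```

Run:
```python
from h import *
import json
snap('wrist','w4'); i=arm.camera_info('wrist'); json.dump({k:np.array(v).tolist() for k,v in i.items()},open('w4.json','w'))
e,M=rot(); print(e,M[:,2],arm.get_obs()['q'])
for p in ([.443,.067,.084],[.694,.124,.084],[.62,-.122,.084],[.586,.023,.039]): print(np.round(proj('wrist',p)))
```

```text
[0.44326999 0.06659123 0.25288425] [2.98062161e-01 9.54546421e-01 2.79589956e-04] [-2.71866621e-02 -2.32508816e-01  1.93681555e+00  4.88523557e-05
  1.43642930e+00 -1.29532749e+00]
[321. 182.]
[417. 343.]
[226. 344.]
[321. 277.]
```

View pics/w4.png

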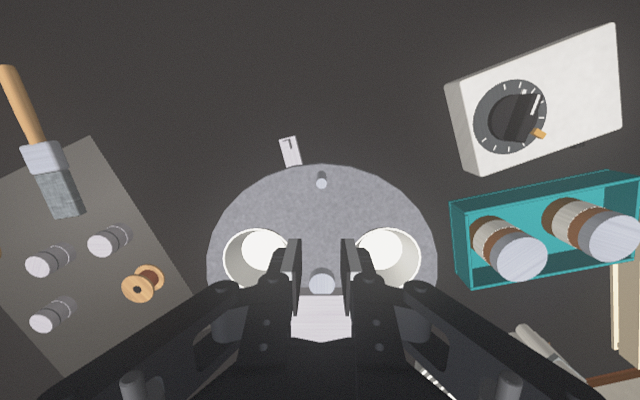

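Run:
```python
from h import *
import json
np.set_printoptions(precision=4,suppress=True)
i=json.load(open('w4.json'));r=lambda u,v,z:ray('wrist',u,v,z,i)
P=[r(u,v,.039)[:2] for u,v in((207,262),(438,262),(321,164),(230,212),(414,212))]
for u,v in((207,262),(438,262),(321,164),(230,212),(414,212)):
    p=r(u,v,.039)[:2]; print(p,np.hypot(*(p-[.586,.023])))
for z in(.012,.02,.027): print('tongue',z,r(287.5,137.5,z)[:2],r(293.5,165.5,z)[:2])
print('nib',r(290.5,143,.036)[:2])
print('peg1',r(321.5,182,.084)[:2])
# top pegs
for u,v in((245.3,115.3),(348.3,150),(266.3,222.3)): print(ray('top',u,v,.084)[:2])
im=cv2.imread('pics/full_w4.png')[100:200,250:350]; cv2.imwrite('pics/z1.png',cv2.resize(im,None,fx=5,fy=5,interpolation=2))
```

```text
[ 0.5156 -0.1226] 0.1617608644760654
[0.6119 0.1858] 0.1648846850647223
[0.4314 0.0707] 0.16181999122065094
[ 0.4565 -0.0633] 0.1556040552785466
[0.5291 0.1691] 0.15681220623124179
tongue 0.012 [0.3891 0.0377] [0.4267 0.0332]
tongue 0.02 [0.3888 0.0387] [0.4255 0.0343]
tongue 0.027 [0.3885 0.0397] [0.4245 0.0353]
nib [0.3955 0.0422]
peg1 [0.4435 0.0674]
[0.6974 0.1247]
[ 0.621  -0.1229]
[0.4441 0.067 ]
```

View pics/z1.png

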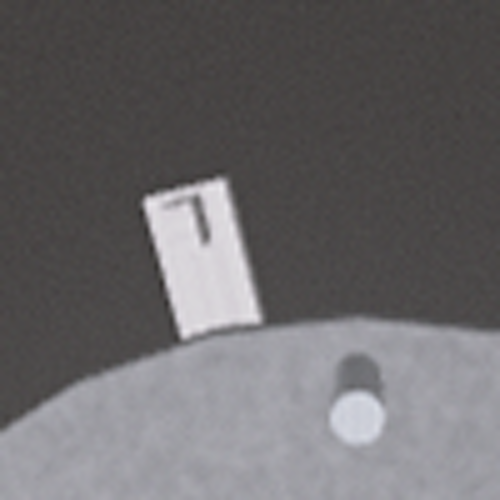

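The jars are both standing in the crate. Peg 1 is at (321,182), exactly where predicted, and the pointer is at about 176° from the axis. I'll lower the jaws over peg 1 and swing it clockwise by about 167°.

Request:
step_arm(plan=[5,0,0,0,5,0,0,0,5,0,0,0,3,0,0,0,1.5,0,0,0])

```text
time_s: 17.8
ee_pos: [0.442, 0.0666, 0.0557]
ee_rot: [0.569, -0.419, 0.57, 0.42]
contact_force: [0.6, -1.1, 1.3]
width: 0.253
```

Request:
step_arm(plan=[0,0,0,0,0,-0.04,1.05,4,0,-0.15,2.09,8])

```text
time_s: 18.18
ee_pos: [0.4565, 0.0951, 0.0588]
ee_rot: [0.611, -0.357, 0.61, 0.356]
contact_force: [-0.9, -2.7, -1.3]
width: 0.251
```

```bash
cat >> h.py <<'E'
AX=np.array([.5875,.0230])
def phi():
    e,M=rot(); d=e[:2]-AX; a=np.degrees(np.arctan2(M[1,2],M[0,2])); print('r',np.hypot(*d).round(4),'phi',np.degrees(np.arctan2(d[1],d[0])).round(2),'a',a.round(2),'z',e[2].round(4),arm.get_obs()['contact_force'],arm.get_obs()['width'])
E
python3 -c "
from h import *
phi()"
```

```text
r 0.1496 phi 151.18 a 60.52 z 0.0588 [-0.90401433 -2.655078   -1.2910134 ] 0.25086454379860923
```

Working well; I'll continue the arc.

Request:
step_arm(plan=[0,-0.15,2.09,8,0,-0.15,2.09,8,0,-0.15,2.09,8,0,-0.15,2.09,8,0,-0.15,2.09,8])

```text
time_s: 18.8
ee_pos: [0.5347, 0.1631, 0.0591]
ee_rot: [0.696, -0.126, 0.695, 0.126]
contact_force: [-0.8, -2.1, -0.3]
width: 0.25
```

Request:
step_arm(plan=[0,-0.15,2.09,8,0,-0.15,2.09,8,0,-0.15,2.09,8,0,-0.15,2.09,8,0,-0.15,2.09,8])

```text
time_s: 19.42
ee_pos: [0.6374, 0.1644, 0.0592]
ee_rot: [0.697, 0.12, 0.697, -0.119]
contact_force: [-2.4, -0.2, -0.1]
width: 0.251
```

```bash
python3 -c "
from h import *
phi()"
```

```text
r 0.1499 phi 70.54 a -19.44 z 0.0592 [-2.37032022 -0.19369974 -0.0538341 ] 0.25070926051350567
```

Request:
step_arm(plan=[0,-0.15,2.09,8,0,-0.15,2.09,8,0,-0.15,2.09,8,0,-0.15,2.09,8,0,-0.15,2.09,8])

```text
time_s: 20.05
ee_pos: [0.717, 0.099, 0.0593]
ee_rot: [0.614, 0.351, 0.614, -0.35]
contact_force: [-1.7, 1.2, 0.7]
width: 0.252
```

Request:
step_arm(plan=[0,-0.15,2.09,8,0,-0.15,2.09,8,0,-0.15,2.09,8,0,-0.04,1.05,4,0,-0.04,1.05,4])

```text
time_s: 20.68
ee_pos: [0.738, 0.0186, 0.0596]
ee_rot: [0.495, 0.507, 0.494, -0.505]
contact_force: [-0.1, 1.4, -0.3]
width: 0.251
```

Request:
step_arm(plan=[0,0,0.26,1,0,0,0.26,1,0,0,0,0])

```text
time_s: 21.05
ee_pos: [0.737, 0.0135, 0.0581]
ee_rot: [0.486, 0.514, 0.486, -0.513]
contact_force: [0.5, -0.5, 0.1]
width: 0.251
```

```bash
python3 -c "
from h import *
phi(); snap('top','top1',(200,70,400,290),3.6)
"
```

```text
r 0.1499 phi -3.65 a -93.15 z 0.0581 [ 0.48907639 -0.48436883  0.07258509] 0.25114244041856437
```

View pics/top1.png

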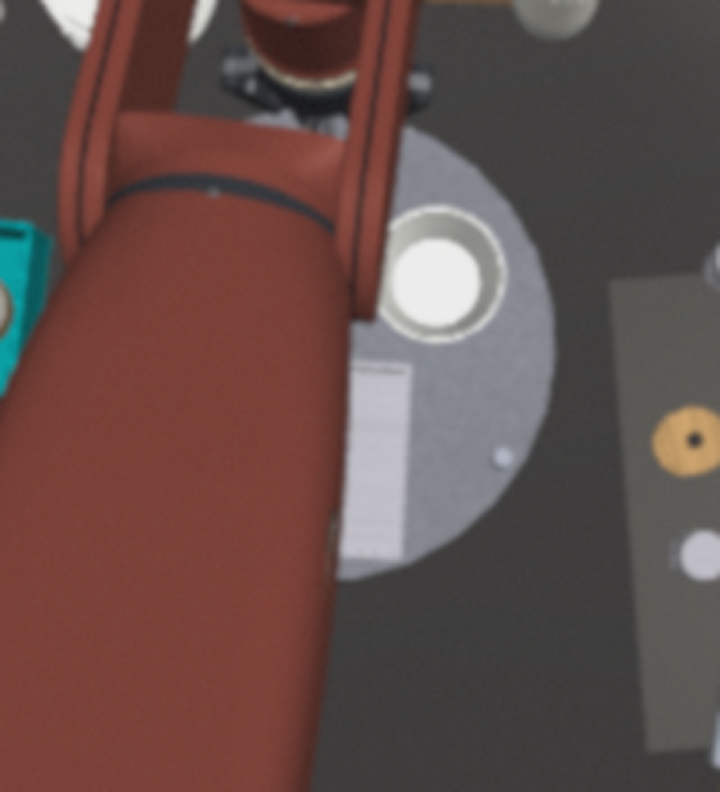

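The visible rim peg is at crop (503,458). The arm covers the rest, so I'll get the tray angle from that peg.

```bash
python3 -c "
from h import *
p=ray('top',200+503/3.6,70+458/3.6,.084)[:2]-AX; print(p,np.hypot(*p),np.degrees(np.arctan2(p[1],p[0]))%360-60)
for u,v,z in((529,466,.012),(533,424,.012)):
  p=ray('top',105+u/3,90+v/3,z)[:2]-AX; print(np.degrees(np.arctan2(p[1],p[0])))
"
```

```text
[-0.07994491 -0.12781297] 0.15075591374395098 177.97469781302567
176.33056599006224
176.35600640853838
```

Request:
step_arm(plan=[0,0,0.24,0.9,0,0,0.24,0.9,0,0,0,0,0,0,0,0])

```text
time_s: 21.6
ee_pos: [0.7362, 0.0083, 0.0571]
ee_rot: [-0.478, -0.521, -0.478, 0.521]
contact_force: [-0.1, 1.0, 1.0]
width: 0.248
```

```bash
python3 -c "
from h import *
phi()
"
```

```text
r 0.1494 phi -5.64 a -94.98 z 0.0571 [-0.12184028  0.95086048  1.03288865] 0.24800109163291303
```

Request:
step_arm(plan=[0,0,-0.4,0,-4,0,0,0,-5,0,0,0,-5,0,0,0,-4,0,0,-5])

```text
time_s: 22.22
ee_pos: [0.737, 0.0127, 0.2399]
ee_rot: [0.501, 0.5, 0.5, -0.499]
contact_force: [1.5, 0.9, 1.1]
width: 0.254
```

Request:
step_arm(plan=[0,-3.1,4.4,0,0,-3.1,4.4,0,0,-3.1,4.4,0,0,-3.1,4.4,0,0,-3.1,4.4,0], jaw=0.5)

```text
time_s: 22.85
ee_pos: [0.5805, -0.2086, 0.2373]
ee_rot: [0.5, 0.5, 0.5, -0.5]
contact_force: [-0.0, -0.7, -0.3]
width: 0.753
```

Request:
step_arm(plan=[0,-3.1,4.4,0,0,-3.1,4.4,0,-2,0,0,0,0,0,0,0])

```text
time_s: 23.35
ee_pos: [0.5209, -0.2961, 0.2597]
ee_rot: [0.501, 0.5, 0.499, -0.5]
contact_force: [0.4, -0.1, -0.2]
width: 0.752
```

```bash
python3 -c "
from h import *
e,M=rot();print(e,M[:,2])
a=snap('wrist','w5')
b=cv2.resize(arm.camera('top')[90:290,180:500],None,fx=2,fy=2,interpolation=2)
cv2.imwrite('pics/full_top2.png',b[:,:,::-1])
cv2.imwrite('pics/c5.png',cv2.resize(np.vstack([a,b])[:,:,::-1],None,fx=.75,fy=.75,interpolation=3))
import json
i=arm.camera_info('wrist'); json.dump({k:np.array(v).tolist() for k,v in i.items()},open('w5.json','w'))
for p in ([.655,-.267,.046],[.534,-.393,.046],[.447,-.246,.046],[.449,-.344,.046],[.529,-.239,.034]): print(np.round(proj('wrist',p)))
"
```

```text
[ 0.52087495 -0.29607326  0.25972785] [-2.66772399e-04 -9.99997782e-01  2.08938911e-03]
[296.  58.]
[399. 164.]
[284. 229.]
[357. 228.]
[278. 166.]
```

View pics/c5.png

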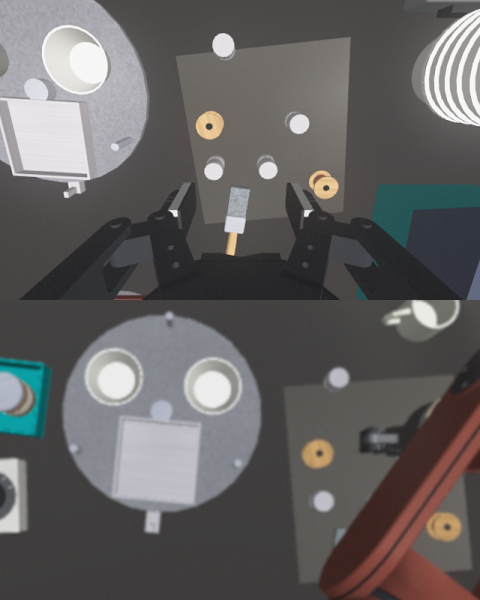

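All four tins are where I measured them. The tray now faces the pointer; I'll check its angle from the pegs.

```bash
python3 -c "
from h import *
L=[]
for (x,y),o in(((169,316),0),((74,449),-120+240),((238,463),120+120)):
  p=ray('top',x/1.5+180,(y-300)/1.5+90,.084)[:2]; L.append(p)
L=np.array(L); print(L.mean(0)); c=L.mean(0)
for p in L: print(np.hypot(*(p-c)), np.degrees(np.arctan2(*(p-c)[::-1]))%360)
im=cv2.imread('pics/full_top2.png'); print(im.shape)
for A in(c,AX):
  for q in((153,532),(152.5,513)):
    p=ray('top',q[0]/1.5+180,(q[1]-300)/1.5+90,.012)[:2]-A; print('ptr',np.hypot(*p),np.degrees(np.arctan2(*p[::-1])))
print(to([.447,-.246,.2]))
"
```

```text
[0.5866294  0.02230701]
0.14988239636745015 356.45589312634866
0.14978703650024106 116.58222151430171
0.1495485459373768 236.4873971826559
(400, 640, 3)
ptr 0.19943192089666223 176.55357491687965
ptr 0.1676459638588412 175.29136117322398
ptr 0.20026067349191123 176.76645801757775
ptr 0.16845846696834205 175.55057078124085
[ 5.76 -7.36 -4.88]
```

```bash
python3 -c "
from h import *
import json
i=json.load(open('w5.json'))
for u,v in((308,250),(333,252),(302,290),(328,292)): print(ray('wrist',u,v,.012,i))
for u,v in((298,59),(400,165),(284,228),(356,228)): print(ray('wrist',u,v,.046,i))
"
```

```text
[ 0.39856398 -0.27586994  0.012     ]
[ 0.39529857 -0.3134692   0.012     ]
[ 0.32914924 -0.26565816  0.012     ]
[ 0.32556652 -0.30657599  0.012     ]
[ 0.6536807  -0.26887139  0.046     ]
[ 0.53329768 -0.39397374  0.046     ]
[ 0.44814801 -0.24575748  0.046     ]
[ 0.44829715 -0.3420784   0.046     ]
```

Request:
step_arm(plan=[0,-3.7,-2.5,0,0,-3.65,-2.4,0,6,0,0,0,6,0,0,0,6,0,0,0])

```text
time_s: 24.08
ee_pos: [0.4468, -0.2451, 0.0756]
ee_rot: [0.501, 0.499, 0.5, -0.499]
contact_force: [1.3, -0.2, 0.7]
width: 0.751
```

Request:
step_arm(plan=[4,0,0,0,2,0,0,0,0.7,0,0,0,0,0,0,0])

```text
time_s: 24.58
ee_pos: [0.4466, -0.2458, 0.0102]
ee_rot: [0.5, 0.5, 0.501, -0.5]
contact_force: [0.5, 0.2, 0.2]
width: 0.753
```

Request:
step_arm(plan=[-0.3,0,0,0,0,0,0,0,0,0,0,0,0,0,0,0,0,0,0,0], jaw=-1)

```text
time_s: 25.2
ee_pos: [0.4476, -0.2475, 0.0152]
ee_rot: [0.501, 0.5, 0.499, -0.5]
contact_force: [-0.2, 1.3, 6.6]
width: 0.384
```

Request:
step_arm(plan=[0,0,0,0,0,0,0,0,0,0,0,0,0,0,0,0,-1,0,0,0])

```text
time_s: 25.82
ee_pos: [0.446, -0.2465, 0.0237]
ee_rot: [0.5, 0.5, 0.5, -0.5]
contact_force: [-0.2, -0.0, -1.1]
width: 0.38
```

```bash
python3 -c "
from h import *
phi();print(to([.480,.058,.14]))
"
```

```text
r 0.3043 phi -117.7 a -89.99 z 0.0237 [-0.24087176 -0.02958924 -1.10760135] 0.3798122171484804
[-11.62   3.4  -30.45]
```

Request:
step_arm(plan=[-5,0,0,0,-5,0,0,0,-3,0,0,0,0,0.57,-5.1,0,0,0.57,-5.1,0])

```text
time_s: 26.45
ee_pos: [0.4579, -0.1441, 0.1547]
ee_rot: [0.5, 0.501, 0.499, -0.5]
contact_force: [0.8, -0.6, -1.2]
width: 0.378
```

Request:
step_arm(plan=[0,0.57,-5.1,0,0,0.57,-5.1,0,0,0.57,-5.1,0,0,0.55,-4.9,0,0,0,0,0])

```text
time_s: 27.08
ee_pos: [0.48, 0.0603, 0.1539]
ee_rot: [0.501, 0.499, 0.501, -0.498]
contact_force: [-0.6, 0.1, -1.8]
width: 0.386
```

```bash
python3 -c "
from h import *
phi();print(to([.480,.058,.058]))
"
```

```text
r 0.1138 phi 160.88 a -89.71 z 0.1539 [-0.64657199  0.09195913 -1.75516801] 0.3860341351041459
[ 9.59 -0.01  0.23]
```

Request:
step_arm(plan=[4,0,0.1,0,3.5,0,0,0,1.5,0,0,0,0.2,0,0,0,0,0,0,0])

```text
time_s: 27.7
ee_pos: [0.4812, 0.0561, 0.0626]
ee_rot: [0.501, 0.5, 0.499, -0.5]
contact_force: [-0.1, 0.8, -1.0]
width: 0.38
```

Request:
step_arm(plan=[0.2,0,0,0,0.2,0,0,0,0,0,0,0])

```text
time_s: 28.08
ee_pos: [0.4809, 0.0565, 0.0582]
ee_rot: [0.501, 0.5, 0.5, -0.499]
contact_force: [-1.1, -0.0, 5.2]
width: 0.378
```

Request:
step_arm(plan=[0,0,0,0,0,0,0,0,0,0,0,0,-2,0,0,0,-4,0,0,0], jaw=0)

```text
time_s: 28.7
ee_pos: [0.4782, 0.0565, 0.116]
ee_rot: [0.499, 0.499, 0.501, -0.501]
contact_force: [0.3, 0.0, 0.3]
width: 0.498
```

Request:
step_arm(plan=[-6,-0.4,2,0,-6,-0.4,3,0,-4,-0.4,4,0,0,-0.4,5,0,0,-0.4,5,0], jaw=0.5)

```text
time_s: 29.32
ee_pos: [0.4606, -0.1326, 0.2732]
ee_rot: [0.501, 0.5, 0.5, -0.499]
contact_force: [0.8, -0.1, 0.2]
width: 0.751
```

Request:
step_arm(plan=[0,-0.3,5,0,0,-0.3,5,0,0,-0.3,5,0,0,-0.3,5,0,0,0,0,0])

```text
time_s: 29.95
ee_pos: [0.4476, -0.3341, 0.2715]
ee_rot: [-0.499, -0.501, -0.499, 0.501]
contact_force: [0.1, -0.6, 0.3]
width: 0.748
```

```bash
cat >> h.py <<'E'
def tins(f):
    i=arm.camera_info('wrist'); im=arm.camera('wrist'); cv2.imwrite('pics/full_'+f+'.png',im[:,:,::-1])
    hsv=cv2.cvtColor(im,cv2.COLOR_RGB2HSV); m=((hsv[...,2]>165)&(hsv[...,1]<50)).astype('uint8')
    n,_,st,c=cv2.connectedComponentsWithStats(m)
    for k in range(1,n):
        if 150<st[k,4]<2500 and abs(st[k,2]-st[k,3])<8:
            print(np.round(c[k]),st[k,2:],ray('wrist',*c[k],.046,i).round(3))
E
python3 -c "
from h import *
phi();print(rot()[0],to([.4485,-.343,.013])); tins('w6')
"
```

```text
r 0.3835 phi -111.4 a -90.21 z 0.2715 [ 0.07096472 -0.55016613  0.30091299] 0.748440253484001
[ 0.44759545 -0.33407103  0.27149189] [25.85  0.12  0.9 ]
[370. 103.] [ 27  29 614] [ 0.533 -0.395  0.046]
[329. 171.] [ 26  26 505] [ 0.45  -0.346  0.046]
[288. 253.] [ 28  25 611] [ 0.331 -0.288  0.046]
```

Request:
step_arm(plan=[6,0.1,1,0,6,0,0,0,6,0,0,0,4,0,0,0,2.5,0,0,0])

```text
time_s: 30.62
ee_pos: [0.4487, -0.3384, 0.0247]
ee_rot: [0.499, 0.5, 0.502, -0.499]
contact_force: [0.4, -0.5, 0.0]
width: 0.75
```

Request:
step_arm(plan=[1.2,0,0,0,0,0,0,0])

```text
time_s: 30.88
ee_pos: [0.4496, -0.3402, 0.015]
ee_rot: [0.5, 0.5, 0.501, -0.5]
contact_force: [-0.8, -0.6, 0.0]
width: 0.752
```

Request:
step_arm(plan=[0,0,0,0,0,0,0,0,0,0,0,0,0,0,0,0,0,0,0,0], jaw=-1)

```text
time_s: 31.5
ee_pos: [0.4508, -0.3423, 0.0173]
ee_rot: [0.501, 0.5, 0.499, -0.5]
contact_force: [0.3, -0.1, 7.2]
width: 0.378
```

Request:
step_arm(plan=[0,0,0,0,0,0,0,0,0,0,0,0,0,0,0,0,-1,0,0,0])

```text
time_s: 32.12
ee_pos: [0.4493, -0.3409, 0.0254]
ee_rot: [0.5, 0.5, 0.5, -0.5]
contact_force: [0.1, 0.6, -0.6]
width: 0.377
```

```bash
python3 -c "
from h import *
phi();print(to([.538,.055,.14]))
"
```

```text
r 0.3893 phi -110.8 a -89.99 z 0.0254 [ 0.07283245  0.5593378  -0.57040734] 0.3774724428970229
[-11.44   8.88 -39.6 ]
```

Request:
step_arm(plan=[-5,0,0,0,-5,0,0,0,-3,1.11,-4.95,0,0,1.11,-4.95,0,0,1.11,-4.95,0])

```text
time_s: 32.75
ee_pos: [0.4831, -0.1915, 0.1565]
ee_rot: [0.5, 0.5, 0.499, -0.5]
contact_force: [0.7, -0.7, -1.0]
width: 0.379
```

Request:
step_arm(plan=[0,1.11,-4.95,0,0,1.11,-4.95,0,0,1.11,-4.95,0,0,1.11,-4.95,0,0,1.11,-4.95,0])

```text
time_s: 33.38
ee_pos: [0.5382, 0.0564, 0.1558]
ee_rot: [0.5, 0.5, 0.5, -0.5]
contact_force: [-0.2, -0.9, -1.1]
width: 0.381
```

Request:
step_arm(plan=[0,0,0,0,0,0,0,0])

```text
time_s: 33.62
ee_pos: [0.5379, 0.0547, 0.1554]
ee_rot: [0.5, 0.499, 0.5, -0.5]
contact_force: [-0.4, 0.3, -0.5]
width: 0.375
```

```bash
python3 -c "
from h import *
phi();print(to([.538,.055,.06]))
"
```

```text
r 0.0588 phi 147.39 a -89.93 z 0.1554 [-0.36191341  0.30054603 -0.46730793] 0.3749028739396782
[ 9.54  0.01 -0.03]
```

Request:
step_arm(plan=[4,0,0,0,3.5,0,0,0,1.4,0,0,0,0.2,0,0,0,0,0,0,0])

```text
time_s: 34.25
ee_pos: [0.5393, 0.0544, 0.0656]
ee_rot: [0.5, 0.501, 0.499, -0.5]
contact_force: [1.0, 0.2, -0.5]
width: 0.385
```

Request:
step_arm(plan=[0.2,0,0,0,0.2,0,0,0,0,0,0,0])

```text
time_s: 34.62
ee_pos: [0.5383, 0.0549, 0.0604]
ee_rot: [0.5, 0.5, 0.5, -0.5]
contact_force: [0.5, 0.0, -1.1]
width: 0.379
```

Request:
step_arm(plan=[0.2,0,0,0,0,0,0,0])

```text
time_s: 34.88
ee_pos: [0.5386, 0.055, 0.0602]
ee_rot: [0.5, 0.5, 0.5, -0.5]
contact_force: [-7.0, 0.5, 13.9]
width: 0.38
```

Request:
step_arm(plan=[0,0,0,0,0,0,0,0,0,0,0,0,-2,0,0,0,-4,0,0,0], jaw=0)

```text
time_s: 35.5
ee_pos: [0.5363, 0.0549, 0.1167]
ee_rot: [0.499, 0.499, 0.501, -0.501]
contact_force: [1.1, -0.1, 0.2]
width: 0.498
```

Request:
step_arm(plan=[-6,0,2,0,-6,0,3,0,-4,-0.2,4,0,0,-0.2,5,0,0,0,5,0], jaw=0.5)

```text
time_s: 36.12
ee_pos: [0.5345, -0.1343, 0.2744]
ee_rot: [0.501, 0.5, 0.5, -0.499]
contact_force: [0.6, -0.5, 0.2]
width: 0.753
```

Request:
step_arm(plan=[0,0,5,0,0,0,5,0,0,0,5,0,0,0,5,0,0,0,3,0])

```text
time_s: 36.75
ee_pos: [0.5338, -0.3653, 0.2728]
ee_rot: [-0.499, -0.5, -0.5, 0.5]
contact_force: [0.0, -0.3, -0.1]
width: 0.748
```

Request:
step_arm(plan=[0,0,2,0,0,0,0,0,0,0,0,0])

```text
time_s: 37.12
ee_pos: [0.5347, -0.3817, 0.2734]
ee_rot: [0.5, 0.5, 0.501, -0.5]
contact_force: [-0.1, 0.0, 0.2]
width: 0.75
```

```bash
python3 -c "
from h import *
phi();print(rot()[0],to([.533,-.394,.014])); tins('w7')
"
```

```text
r 0.4081 phi -97.43 a -89.93 z 0.2734 [-0.14922336  0.03973474  0.23107305] 0.7498573864909748
[ 0.53468742 -0.38169888  0.27338741] [25.94 -0.17  1.25]
[227.  74.] [ 27  28 599] [ 0.654 -0.27   0.046]
[331. 173.] [ 25  23 444] [ 0.533 -0.395  0.046]
[263. 301.] [ 23  21 356] [ 0.335 -0.295  0.046]
```

Tins A and B are unmoved. Grasping B.

Request:
step_arm(plan=[6,-0.2,1.3,0,6,0,0,0,6,0,0,0,4,0,0,0,2.5,0,0,0])

```text
time_s: 37.8
ee_pos: [0.5317, -0.3933, 0.0258]
ee_rot: [0.499, 0.5, 0.502, -0.499]
contact_force: [-0.1, 0.3, 0.3]
width: 0.746
```

Request:
step_arm(plan=[1.4,0,0,0,0,0,0,0])

```text
time_s: 38.05
ee_pos: [0.5324, -0.3948, 0.014]
ee_rot: [0.5, 0.5, 0.501, -0.5]
contact_force: [-0.4, 0.0, -0.1]
width: 0.75
```

Request:
step_arm(plan=[0,0,0,0,0,0,0,0,0,0,0,0,0,0,0,0,0,0,0,0], jaw=-1)

```text
time_s: 38.67
ee_pos: [0.5337, -0.397, 0.0167]
ee_rot: [0.501, 0.5, 0.499, -0.5]
contact_force: [-0.0, 0.7, 6.7]
width: 0.383
```

Request:
step_arm(plan=[0,0,0,0,0,0,0,0,0,0,0,0,0,0,0,0,-1,0,0,0])

```text
time_s: 39.3
ee_pos: [0.532, -0.3956, 0.0244]
ee_rot: [0.5, 0.5, 0.5, -0.5]
contact_force: [0.1, -0.0, -1.1]
width: 0.382
```

```bash
python3 -c "
from h import *
phi();print(to([.4765,-.0005,.14]))
"
```

```text
r 0.4222 phi -97.56 a -89.98 z 0.0244 [ 0.08159143 -0.01502307 -1.12161528] 0.3815091470098585
[-11.52  -5.55 -39.52]
```

Request:
step_arm(plan=[-5,0,0,0,-5,0,0,0,-3,-0.69,-4.95,0,0,-0.69,-4.95,0,0,-0.69,-4.95,0])

```text
time_s: 39.92
ee_pos: [0.5114, -0.2462, 0.1556]
ee_rot: [0.5, 0.5, 0.499, -0.5]
contact_force: [0.5, 0.8, -0.2]
width: 0.377
```

Request:
step_arm(plan=[0,-0.69,-4.95,0,0,-0.69,-4.95,0,0,-0.69,-4.95,0,0,-0.69,-4.95,0,0,-0.69,-4.95,0])

```text
time_s: 40.55
ee_pos: [0.4765, 0.0016, 0.1549]
ee_rot: [0.5, 0.5, 0.5, -0.5]
contact_force: [0.4, -0.5, -1.4]
width: 0.375
```

Request:
step_arm(plan=[0,0,0,0,0,0,0,0])

```text
time_s: 40.8
ee_pos: [0.4772, -0.0, 0.1548]
ee_rot: [0.501, 0.5, 0.5, -0.5]
contact_force: [-0.4, 0.1, -0.2]
width: 0.378
```

```bash
python3 -c "
from h import *
phi();print(to([.4765,-.0005,.06])); tins('w8')
"
```

```text
r 0.1127 phi -168.2 a -89.93 z 0.1548 [-0.40080038  0.06485158 -0.19089903] 0.3779762222617285
[ 9.48 -0.07  0.04]
[110. 155.] [ 17  16 218] [0.517 0.185 0.046]
[454. 178.] [ 16  16 196] [ 0.496 -0.12   0.046]
[581. 281.] [ 50  49 790] [ 0.39  -0.263  0.046]
```

Request:
step_arm(plan=[4,0,0,0,3.5,0,0,0,1.4,0,0,0,0.2,0,0,0,0,0,0,0])

```text
time_s: 41.48
ee_pos: [0.4781, -0.0004, 0.0646]
ee_rot: [0.5, 0.5, 0.499, -0.5]
contact_force: [-0.5, -0.0, 0.1]
width: 0.382
```

Request:
step_arm(plan=[0.2,0,0,0,0.2,0,0,0,0,0,0,0])

```text
time_s: 41.85
ee_pos: [0.4772, 0.0002, 0.0597]
ee_rot: [0.5, 0.5, 0.5, -0.5]
contact_force: [0.7, -0.4, -0.4]
width: 0.38
```

Request:
step_arm(plan=[0.15,0,0,0,0,0,0,0])

```text
time_s: 42.1
ee_pos: [0.4773, 0.0001, 0.0596]
ee_rot: [0.5, 0.5, 0.5, -0.5]
contact_force: [-6.6, 0.1, 13.8]
width: 0.383
```

Request:
step_arm(plan=[0,0,0,0,0,0,0,0,0,0,0,0,-2,0,0,0,-4,0,0,0], jaw=0)

```text
time_s: 42.72
ee_pos: [0.4752, 0.0004, 0.1166]
ee_rot: [0.499, 0.499, 0.501, -0.501]
contact_force: [1.3, -0.1, 0.3]
width: 0.499
```

Request:
step_arm(plan=[-6,0,0,0,-6,0,0,0,-4,1.1,2,0,0,2.9,4.4,0,0,2.9,4.4,0], jaw=0.5)

```text
time_s: 43.35
ee_pos: [0.5473, -0.1089, 0.2791]
ee_rot: [0.501, 0.5, 0.5, -0.499]
contact_force: [-0.5, 1.0, 0.6]
width: 0.753
```

Request:
step_arm(plan=[0,2.9,4.4,0,0,2.9,4.4,0,0,2.9,4.4,0,0,2.2,3,0,0,0,0,0])

```text
time_s: 43.98
ee_pos: [0.6553, -0.272, 0.2757]
ee_rot: [-0.499, -0.5, -0.5, 0.501]
contact_force: [0.4, 0.4, -0.6]
width: 0.75
```

```bash
python3 -c "
from h import *
phi();print(rot()[0],to([.654,-.269,.014])); tins('w9')
"
```

```text
r 0.3027 phi -77.05 a -90.12 z 0.2757 [ 0.42489401  0.44396208 -0.5799692 ] 0.7504665120169423
[ 0.65534132 -0.27203355  0.27570918] [26.17 -0.08 -0.28]
[445.  76.] [  72   76 2119] [ 0.771 -0.422  0.046]
[319. 172.] [ 25  25 493] [ 0.654 -0.27   0.046]
[333. 329.] [ 25  25 343] [ 0.403 -0.291  0.046]
```

Request:
step_arm(plan=[6,-0.1,-0.2,0,6,0,0,0,6,0,0,0,4,0,0,0,2.6,0,0,0])

```text
time_s: 44.65
ee_pos: [0.6523, -0.2655, 0.0293]
ee_rot: [0.499, 0.499, 0.502, -0.5]
contact_force: [-0.4, 0.7, -0.3]
width: 0.746
```

Request:
step_arm(plan=[1.5,0,0,0,0,0,0,0])

```text
time_s: 44.9
ee_pos: [0.6535, -0.2667, 0.0163]
ee_rot: [0.5, 0.5, 0.501, -0.5]
contact_force: [-0.8, 0.3, -0.3]
width: 0.751
```

Request:
step_arm(plan=[0,0,0,0,0,0,0,0,0,0,0,0,0,0,0,0,0,0,0,0], jaw=-1)

```text
time_s: 45.52
ee_pos: [0.6557, -0.2686, 0.0194]
ee_rot: [0.501, 0.5, 0.499, -0.5]
contact_force: [-0.2, 0.5, 6.5]
width: 0.382
```

Request:
step_arm(plan=[0,0,0,0,0,0,0,0,0,0,0,0,0,0,0,0,-1,0,0,0])

```text
time_s: 46.15
ee_pos: [0.6537, -0.2676, 0.0269]
ee_rot: [0.5, 0.5, 0.5, -0.5]
contact_force: [0.8, 0.3, -0.1]
width: 0.375
```

```bash
python3 -c "
from h import *
phi();print(to([.5345,-.004,.14]))
"
```

```text
r 0.2981 phi -77.17 a -89.98 z 0.0269 [ 0.8035586   0.26369163 -0.10644356] 0.37458600084766813
[-11.28 -11.92 -26.37]
```

Request:
step_arm(plan=[-5,0,0,0,-5,0,0,0,-3,0,0,0,0,-1.99,-4.4,0,0,-1.99,-4.4,0])

```text
time_s: 46.78
ee_pos: [0.6139, -0.1794, 0.158]
ee_rot: [0.5, 0.5, 0.499, -0.5]
contact_force: [-0.3, 0.5, -0.8]
width: 0.378
```

Request:
step_arm(plan=[0,-1.99,-4.4,0,0,-1.99,-4.4,0,0,-1.99,-4.4,0,0,-1.97,-4.37,0,0,0,0,0])

```text
time_s: 47.4
ee_pos: [0.5333, -0.0014, 0.1572]
ee_rot: [0.501, 0.499, 0.501, -0.499]
contact_force: [1.2, -0.5, -0.2]
width: 0.374
```

Request:
step_arm(plan=[0,0,0,0])

```text
time_s: 47.52
ee_pos: [0.5352, -0.0043, 0.1575]
ee_rot: [0.501, 0.5, 0.5, -0.5]
contact_force: [-0.2, -0.4, -1.1]
width: 0.383
```

```bash
python3 -c "
from h import *
phi();print(to([.5345,-.004,.062])); snap('wrist','w10')
"
```

```text
r 0.059 phi -152.4 a -89.94 z 0.1575 [-0.17591543 -0.37317363 -1.07258468] 0.38339459908782986
[ 9.55 -0.08 -0.04]
```

View pics/w10.png

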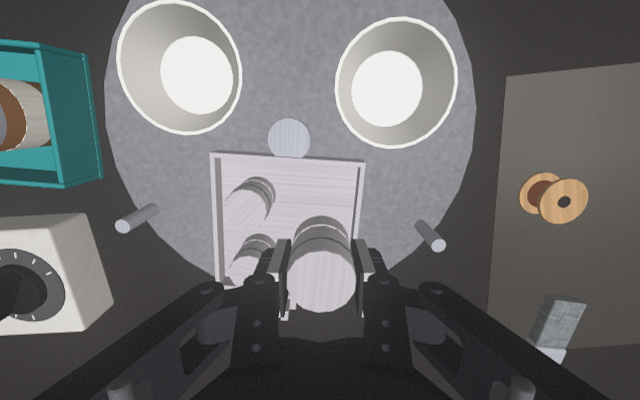

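The two left-hand tins stand upright in the tray at about (245,205) and (253,262). The held tin is at (320,265) and hides the third. The way down to the inner right corner is clear.

Request:
step_arm(plan=[4,0,0,0,3.5,0,0,0,1.4,0,0,0,0.2,0,0,0,0,0,0,0])

```text
time_s: 48.2
ee_pos: [0.5361, -0.0046, 0.0672]
ee_rot: [0.501, 0.5, 0.499, -0.5]
contact_force: [-0.2, 0.5, -0.4]
width: 0.379
```

Request:
step_arm(plan=[0.2,0,0,0,0.2,0,0,0,0,0,0,0])

```text
time_s: 48.58
ee_pos: [0.5353, -0.0042, 0.0624]
ee_rot: [0.5, 0.5, 0.5, -0.5]
contact_force: [-0.2, -0.3, 0.3]
width: 0.375
```

Request:
step_arm(plan=[0.15,0,0,0,0,0,0,0])

```text
time_s: 48.82
ee_pos: [0.5354, -0.0042, 0.0623]
ee_rot: [0.5, 0.5, 0.5, -0.5]
contact_force: [-5.1, 0.5, 12.6]
width: 0.375
```

Request:
step_arm(plan=[0,0,0,0,0,0,0,0,0,0,0,0,-2,0,0,0,-4,0,0,0], jaw=0)

```text
time_s: 49.45
ee_pos: [0.5329, -0.0039, 0.1189]
ee_rot: [0.499, 0.499, 0.502, -0.501]
contact_force: [-0.0, -0.1, -0.2]
width: 0.497
```

Request:
step_arm(plan=[-6,0,0,0,-6,0,0,0,-2,-1.5,-4.8,0,0,-1.5,-4.8,0,0,-1.5,-4.8,0])

```text
time_s: 50.08
ee_pos: [0.4894, 0.141, 0.2609]
ee_rot: [0.5, 0.5, 0.5, -0.5]
contact_force: [1.1, 0.1, -1.2]
width: 0.495
```

Request:
step_arm(plan=[0,-1.6,-4.8,0,0,-1.6,-4.8,0,0,-1.6,-4.7,0,0,0,0,0,0,0,0,0])

```text
time_s: 50.7
ee_pos: [0.4417, 0.2825, 0.2602]
ee_rot: [0.5, 0.499, 0.5, -0.5]
contact_force: [-0.4, -0.1, 0.4]
width: 0.501
```

```bash
python3 -c "
from h import *
import json
phi(); i=arm.camera_info('wrist'); json.dump({k:np.array(v).tolist() for k,v in i.items()},open('w11.json','w'))
snap('wrist','w11',(190,80,450,280),3); print(rot()[0],proj('wrist',[.442,.283,.084]))
"
```

```text
r 0.2976 phi 119.32 a -89.93 z 0.2602 [-0.44714455 -0.13423001  0.43822304] 0.5005624934016605
[0.4420413  0.28200692 0.26025963] (np.float64(319.7067492855115), np.float64(180.99235509923676))
```

View pics/w11.png

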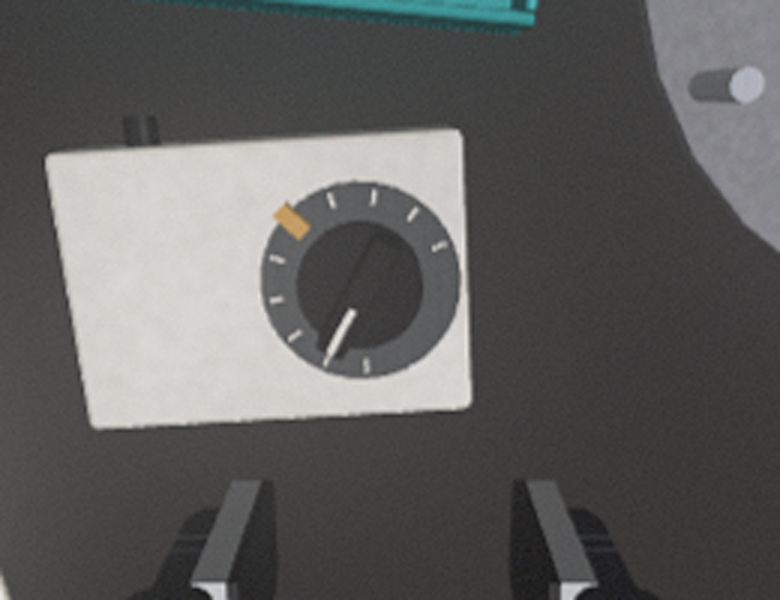

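```bash
python3 -c "
from h import *
import json
np.set_printoptions(precision=4,suppress=True)
i=json.load(open('w11.json')); r=lambda x,y,z: ray('wrist',190+x/3,80+y/3,z,i)[:2]
A=r(361,280,.051);B=r(360,285,.058);print('ring',A,'disc',B,'bar mid',r(360,294,.084))
c=(A+B)/2
s=r(352,312,.084);t=r(327,361,.084); print('tip',t-c,'ang',np.degrees(np.arctan2(*(t-c)[::-1])),'stripe ang',np.degrees(np.arctan2(*(t-s)[::-1])))
e=r(392,228,.084); print('bar',np.degrees(np.arctan2(*(t-e)[::-1])), np.hypot(*(t-e)))
for m in((302,233),(282,209),(292,221)):
  q=r(*m,.053)-c; print('mark',np.hypot(*q),np.degrees(np.arctan2(*q[::-1])))
# box edge direction for zero
a=r(92,428,.05);b=r(470,407,.05);print('edge',np.degrees(np.arctan2(*(a-b)[::-1])))
"
```

```text
ring [0.4438 0.2953] disc [0.4432 0.2955] bar mid [0.4452 0.2945]
tip [-0.025   0.0123] ang 153.8419168229921 stripe ang 153.03565483758652
bar 153.97765664592347 0.0575924453845996
mark 0.03121998024663805 49.586129145198505
mark 0.043542075848953476 46.51336084577522
mark 0.03739303904821619 47.79038247911816
edge 93.42960373672028
```

The dial centre is at about (0.444, 0.295). The bar points to 153.7° and the brass mark lies at about 47°. I'll turn the tool across the bar.

Request:
step_arm(plan=[0,0,0,-10.5,0,0,0,-10.5,0,0,0,-10.5,0,0,0,-10.5,0,0,0,-10.5])

```text
time_s: 51.38
ee_pos: [0.4425, 0.2812, 0.2604]
ee_rot: [0.67, 0.226, 0.67, -0.226]
contact_force: [-0.4, -0.1, 0.2]
width: 0.497
```

Request:
step_arm(plan=[0,0,0,-10.5,0,0,0,-10.5,0,0,0,-10.5,0,0,0,-10.5,0,0,0,-10.5])

```text
time_s: 52.0
ee_pos: [0.4426, 0.2812, 0.2604]
ee_rot: [0.701, -0.094, 0.701, 0.094]
contact_force: [0.3, 0.1, -0.4]
width: 0.498
```

Request:
step_arm(plan=[0,0,0,-10.5,0,0,0,-10.5,0,0,0,-10.5,0,0,0,-10.5,0,0,0,-6.7])

```text
time_s: 52.62
ee_pos: [0.4426, 0.2812, 0.2604]
ee_rot: [0.6, -0.374, 0.6, 0.374]
contact_force: [0.1, -0.1, 0.0]
width: 0.495
```

Request:
step_arm(plan=[0,0,0,0,0,0,0,0])

```text
time_s: 52.88
ee_pos: [0.4422, 0.282, 0.2605]
ee_rot: [0.601, -0.372, 0.601, 0.372]
contact_force: [-0.1, -0.0, 0.2]
width: 0.499
```

```bash
python3 -c "
from h import *
phi(); print(to([.444,.295,.066]), arm.get_obs()['q'])
"
```

```text
r 0.297 phi 119.3 a 63.51 z 0.2605 [-0.057978   -0.04976614  0.21337169] 0.4994456797308877
[19.45  0.42  1.25] [ 4.17353280e-01 -4.02575311e-02  1.75047962e+00 -8.21681296e-05
  1.43141292e+00 -6.91043788e-01]
```

Request:
step_arm(plan=[5,0.4,1.25,0,5,0,0,0,5,0,0,0,2.5,0,0,0,1.9,0,0,0])

```text
time_s: 53.5
ee_pos: [0.4433, 0.2953, 0.065]
ee_rot: [0.6, -0.373, 0.601, 0.373]
contact_force: [0.4, -0.0, -0.3]
width: 0.499
```

Request:
step_arm(plan=[0,0,0,0,0,0,0,0])

```text
time_s: 53.75
ee_pos: [0.4448, 0.2962, 0.0678]
ee_rot: [0.601, -0.373, 0.6, 0.373]
contact_force: [-0.4, -0.3, -0.3]
width: 0.499
```

Request:
step_arm(plan=[0,0,0,0,0,0,0,0,0,0,0,0,0,0,0,0,0,0,0,0], jaw=-0.55)

```text
time_s: 54.38
ee_pos: [0.4437, 0.2958, 0.0665]
ee_rot: [0.601, -0.373, 0.601, 0.373]
contact_force: [-0.4, -0.4, -0.5]
width: 0.223
```

Request:
step_arm(plan=[0,0,0,0,0,0,0,0,0,0,0,0,0,0,0,0,0,0,0,0], jaw=-1)

```text
time_s: 55.0
ee_pos: [0.4437, 0.2957, 0.0666]
ee_rot: [0.601, -0.373, 0.601, 0.373]
contact_force: [-2.5, -2.0, 4.8]
width: 0.119
```

Request:
step_arm(plan=[0,0,0,5,0,0,0,8,0,0,0,8,0,0,0,8,0,0,0,8])

```text
time_s: 55.62
ee_pos: [0.4434, 0.2954, 0.0666]
ee_rot: [0.688, -0.162, 0.689, 0.162]
contact_force: [-4.0, -4.3, 7.2]
width: 0.122
```

Request:
step_arm(plan=[0,0,0,8,0,0,0,8,0,0,0,8,0,0,0,8,0,0,0,8])

```text
time_s: 56.25
ee_pos: [0.4429, 0.2954, 0.0666]
ee_rot: [0.702, 0.083, 0.703, -0.084]
contact_force: [-6.2, -2.6, 8.9]
width: 0.121
```

Request:
step_arm(plan=[0,0,0,8,0,0,0,8,0,0,0,8,0,0,0,5,0,0,0,0])

```text
time_s: 56.88
ee_pos: [0.4426, 0.2955, 0.0666]
ee_rot: [0.659, 0.255, 0.66, -0.256]
contact_force: [-6.7, -3.4, 8.8]
width: 0.124
```

```bash
python3 -c "
from h import *
phi()
"
```

```text
r 0.3087 phi 118.0 a -42.33 z 0.0666 [-6.65675099 -3.41213156  8.7771084 ] 0.12367092790950564
```

Request:
step_arm(plan=[0,0,0,0,0,0,0,0,0,0,0,0,-2,0,0,0,-3,0,0,0], jaw=-0.3)

```text
time_s: 57.5
ee_pos: [0.4429, 0.2954, 0.1158]
ee_rot: [0.659, 0.254, 0.66, -0.256]
contact_force: [0.6, 0.1, 0.6]
width: 0.348
```

Request:
step_arm(plan=[-5,0,0,0,-5,0,0,0,-3,0,0,0,0,0,0,0,0,0,0,0])

```text
time_s: 58.12
ee_pos: [0.4432, 0.2955, 0.2452]
ee_rot: [0.659, 0.255, 0.66, -0.255]
contact_force: [0.0, -0.3, -0.2]
width: 0.347
```

```bash
python3 -c "
from h import *
import json
phi(); i=arm.camera_info('wrist'); json.dump({k:np.array(v).tolist() for k,v in i.items()},open('w12.json','w'))
snap('wrist','w12',(240,110,400,230),5); print(rot()[0],proj('wrist',[.444,.295,.084]))
"
```

```text
r 0.3084 phi 117.9 a -42.28 z 0.2452 [ 0.00289917 -0.27746191 -0.16206023] 0.3469691340822004
[0.44287665 0.29537601 0.24455653] (np.float64(321.72928727323654), np.float64(183.36472423936198))
```

View pics/w12.png

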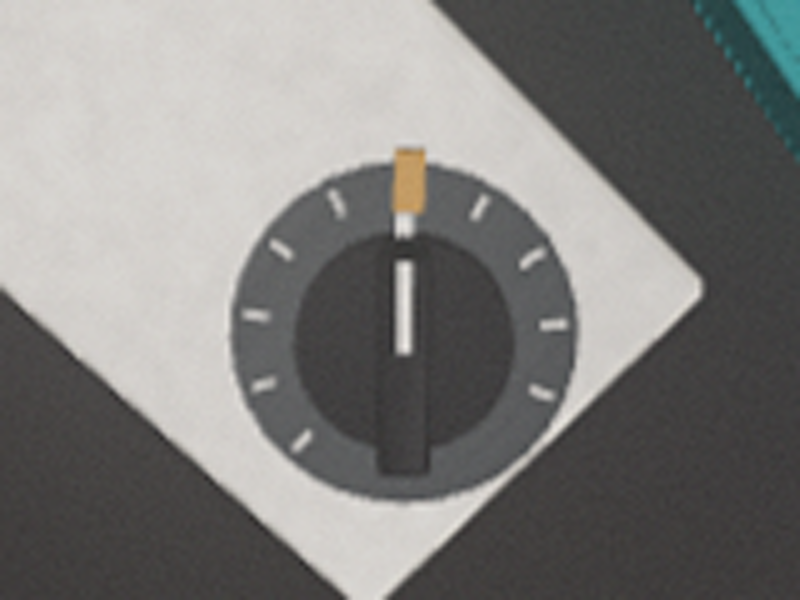

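The white stripe is at x≈404 and the brass mark at x≈409, which leaves about 1.7° still to turn clockwise. I'll regrip for that.

Request:
step_arm(plan=[5,0,0,0,5,0,0,0,4,0,0,0,2.5,0,0,0,1.4,0,0,0])

```text
time_s: 58.8
ee_pos: [0.4415, 0.2947, 0.0641]
ee_rot: [0.658, 0.254, 0.661, -0.256]
contact_force: [0.1, 0.7, -0.5]
width: 0.347
```

Request:
step_arm(plan=[0,0,0,0,0,0,0,0,0,0,0,0,0,0,0,0,0,0,0,0], jaw=-1)

```text
time_s: 59.42
ee_pos: [0.4425, 0.2953, 0.0663]
ee_rot: [0.659, 0.254, 0.66, -0.256]
contact_force: [-0.5, 1.3, -20.5]
width: 0.127
```

Request:
step_arm(plan=[0,0,0,0,0,0,0,1,0,0,0,0.8,0,0,0,0,0,0,0,0])

```text
time_s: 60.05
ee_pos: [0.4425, 0.2954, 0.0664]
ee_rot: [0.655, 0.265, 0.656, -0.266]
contact_force: [-3.2, 0.3, -26.2]
width: 0.126
```

Request:
step_arm(plan=[0,0,0,0,0,0,0,0,0,0,0,0,-2,0,0,0,-3,0,0,0], jaw=-0.3)

```text
time_s: 60.68
ee_pos: [0.444, 0.2958, 0.1185]
ee_rot: [0.656, 0.265, 0.655, -0.265]
contact_force: [0.8, -0.2, 0.9]
width: 0.346
```

Request:
step_arm(plan=[-5,0,0,0,-5,0,0,0,-3,0,0,0,0,0,0,0,0,0,0,0])

```text
time_s: 61.3
ee_pos: [0.4436, 0.2957, 0.2471]
ee_rot: [0.655, 0.265, 0.655, -0.265]
contact_force: [-0.0, 0.6, -1.0]
width: 0.346
```

```bash
python3 -c "
from h import *
phi()
a=snap('wrist','w13')[110:230,240:400]; b=arm.camera('top')[90:250,110:350]
a=cv2.resize(a,None,fx=4,fy=4,interpolation=2)[:,20:]; b=cv2.resize(b,(620,413),interpolation=2)
c=np.vstack([a[:,:620],b]); cv2.imwrite('pics/c13.png',cv2.resize(c,None,fx=.67,fy=.67,interpolation=3)[:,:,::-1]); cv2.imwrite('pics/big13.png',c[:,:,::-1]); print(c.shape)
"
```

```text
r 0.3083 phi 117.82 a -44.08 z 0.2471 [-0.02254006  0.59295617 -0.97439073] 0.3456002349738491
(893, 620, 3)
```

View pics/c13.png

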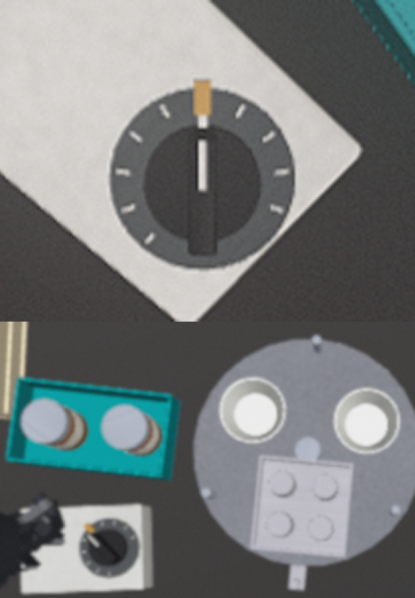

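```bash
python3 -c "
from h import *
L=np.array([ray('top',110+x/1.731,90+(y-321.6)/1.731,.084)[:2] for x,y in((316.5,341),(207.5,492),(395,510))]); c=L.mean(0); print(c)
for p in L: print(np.hypot(*(p-c)),np.degrees(np.arctan2(*(p-c)[::-1]))%360)
p=ray('top',110+297.5/1.731,90+(588-321.6)/1.731,.012)[:2]-c; print('ptr',np.degrees(np.arctan2(*p[::-1])))
a=cv2.imread('pics/full_top0.png').astype(int); b=arm.camera('top')[:,:,::-1].astype(int)
d=np.abs(a-b).max(2).astype('uint8')[130:330,365:500]
n,_,st,c=cv2.connectedComponentsWithStats((cv2.GaussianBlur(d,(3,3),0)>35).astype('uint8'))
for k in range(1,n):
  if st[k,4]>8: print(c[k]+[365,130],st[k,2:])
"
```

```text
[0.5867653  0.02213102]
0.14846814159799085 356.3138177578354
0.14798729003924888 116.06277206984068
0.1487903990339237 236.02814037892585
ptr 176.35710520642516
[404.95027624 141.38674033] [ 17  15 181]
[454.67096774 190.69032258] [ 14  14 155]
[395.21301775 223.72781065] [ 15  15 169]
[434.58024691 223.91358025] [ 14  15 162]
```

```bash
python3 -c "
from h import *
arm.finish_job(); print(arm.get_obs()['time_s'])
"
```

```text
the job is handed in; nothing more can be done
the job is handed in; nothing more can be done
```

The job is done in the order asked and handed in at about 61 s of the 210 s. No verdict is reported.

- **Jars:** I moved both into the teal crate first, and the last picture shows them standing there side by side.
- **Carousel:** I pushed it about 167° clockwise by the peg opposite the tray. At the end the tray measured about 176.1° and the pointer about 176.35°, which agrees within my measuring error of about half a degree.
- **Tins:** All four stand two by two on the tray floor in the last top view. None was found knocked aside before I picked it up.
- **Dial:** I turned it last. The first turn ended about 1.7° short of the brass mark, so I regripped and corrected it. The last close view shows the white pointer on the mark. During the regrip the wrist force rose to about 26 N, well under the 120 N limit.
- **Spools and brush:** Comparing the first and last top views, only the tins' old places changed, so these did not move.
- **Robot at hand-in:** The gripper was clear above the dial, touching nothing.

No check failed. One cropped picture was larger than the 800 x 600 limit you set.

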